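# Feel the paint tray for a leftover cake, then press in the fresh paint cassette

## Task

One of the two long bays of the white paint tray still has an old blue paint cake lying in it, and the other has only a flat blue stain: gently feel inside the bays with the fingertips to find the cake, lift it out and put it in the grey scrap tray. Then press the fresh paint cassette straight down past the spring rollers into the bay with the yellow marks until it is fully home, flush and level, and let go. Never load the paint tray with more than 40 N, put nothing else in the scrap tray and leave the jars, cup, brush and painting knife where they are.

Things in the scene. Friction and masses are not known exactly. Their poses are not given: they have to be found in the camera images.
- palette: White plastic paint tray, fixed, 128 (x) x 186 (y) x 34 mm high; origin at the centre of its underside. Two open straight-walled bays, long axis along y, centred at x = -32 and +32 mm: each 40 mm wide, 150 long, 24 deep, floor 10 mm above the table. In each end wall of a bay a grey spring roller juts 4 mm in, 11 mm above the floor, and yields 6 mm with 3 to 9 N. The floor is a grey sprung pad that gives 4 mm at 10 N, between hard 12 mm end ledges.
- bay_yellow (a point): Centre of the floor of the bay with yellow marks on its end walls (tray's -x side), where the cassette goes; y along the bay, rim 24 mm above this point. One bay, unknown which, holds the loose hard old cake: 30 x 30 mm, 14 high, 50 g, sides roughly along the bay, centre within 5 mm of the bay's centre line and 30 mm of its middle along y. The other has a flat stain of that outline.
- bay_plain (a point): Centre of the floor of the unmarked bay (tray's +x side); axes as the tray's. The cake's position is not given: shut fingertips lowered into a bay stop on its floor, or 14 mm higher where the cake lies.
- cassette: Fresh paint cassette, loose, 160 g: black slab 35 (x) x 145 (y) x 24 mm high in all, with (of that) a 6 mm high foot 31 (x) x 7 mm near each end that lands on the bay's hard ledges; four round cakes on its deck, an upright orange tab in the middle. Origin centred between its feet's soles. Same either way round. Home, its deck is flush with the tray's rim. Pushing it past the rollers takes 4 to 12 N; its weight does not.
- cassette_grip (a point): Middle of the cassette's orange tab, 46 mm above its soles, axes as the cassette's (y along its length). The tab is 14 mm thick along y, 30 mm wide along x, and stands from 24 to 60 mm above the soles: pinch it along y from above. When home this point is 46 mm above bay_yellow.
- scrap_tray: Grey open plastic tray, fixed, 130 x 130 mm outside, walls 4 mm thick and 35 mm high, floor 4 mm; origin at the centre of its underside. Empty at the start.
- yellow_jar_mid (a point): Yellow paint jar, loose, 46 mm across and 70 mm tall; its centre half-way up. Leave alone.
- blue_jar_mid (a point): Blue paint jar, loose, 46 mm across and 70 mm tall; its centre half-way up. Leave alone.
- white_jar_mid (a point): White paint jar, loose, 46 mm across and 70 mm tall; its centre half-way up. Leave alone.
- cup_mid (a point): White water cup (empty), loose, 74 mm across and 85 mm tall; its centre half-way up. Leave alone.
- brush_grip (a point): Paint brush lying on the table, 200 mm long; a point on its handle. Leave alone.
- painting_knife_grip (a point): Painting knife lying on the table, 200 mm long; a point on its handle. Leave alone.
Things that resemble listed ones, but are neither listed nor needed, are in the scene too. Of the things shaped like the cassette, the black one is meant.

How it is judged:
By the outcome, as a careful person would: the job done as asked, in the order asked, and still so for the second after the job is handed in, with the robot touching nothing.
It also fails if it takes over 72 s, if anything falls off the work surface, if the arm or the gripper's body presses on something with over 40 N, if the wrist force passes 120 N, or if a joint passes its speed limit or range.

## Robot

A 6-joint arm with a two-finger parallel gripper is mounted at the origin on the work surface. World frame = base frame: x ahead of the robot, y to its left, z up, the work surface at z = 0. Lengths are in m, angles in rad, forces in N, time in s.
With the tool pointing down it reaches from about 0.35 to 0.725 m from the base axis. Payload 6 kg.
Tool frame: the origin (TCP) lies between the finger pads; the fingertips stand 11 mm ahead of it and the grasp point (between the pads) lies 8 mm behind it; z points along the fingers, y is the line along which they close (so a half turn about z gives the same grasp; the last joint's range is limited). The gripper opens to 85 mm and grips with 20 to 120 N. Pads are 22 mm wide; open, the fingers measure 114 mm over their backs; the gripper's body (76 mm by 85 mm) begins 54 mm behind the grasp point. The pads swing forward as they close: fully open they stand 13 mm farther back than shut.
Start: joints at [1.503, 0.04, 0.085, 0, -1.615, -0.334], TCP at [0.235, 0.552, 0.216] pointing down, gripper open.
Joint ranges: [-2.56, 2.56], [-1.29, 2.01], [-1.08, 1.49], [-3.29, 1.98], [-2.81, -0.18], [-2.99, 2.99]. Speed limits (rad/s): [2.57, 2.57, 3.01, 3.14, 3.14, 3.14].

## Interface

Orientations are given as a unit quaternion [x, y, z, w].
In Python, from cell import bot gives the robot as it stands. The module is installed in compiled form; this text tells all that it offers.
- The arm moves only by the tool apply_moves, never from a script. Its argument "series" is a list of rows, each an object of numbers: "ax", "ay", "az": the turn, a rotation vector about the tool's x, y, z normalised to -1 to 1, where 1 is 0.5 rad; "tx", "ty", "tz": the shift along the tool's x, y, z normalised to -1 to 1, where 1 is 250 mm; "grip": the opening, from 0 (shut) to 1 (fully open). In form: [{"ax": .., "ay": .., "az": .., "tx": .., "ty": .., "tz": .., "grip": ..}, ...]. A call has 1 to 8 rows; each row is the pose to reach, as a shift and turn from the pose commanded when the call began, along the tool's axes at that moment; what a row does not reach only later rows make up. A row lasts 1/8 s, in which the tool goes at most 62.5 mm and 10.7 degrees, less where a joint would pass 70% of its speed; a pose out of reach is approached as far as the arm can. A call with a number of a shift or a turn outside -1 to 1 is refused whole. A call with a gripper value outside its range is refused whole. The fingers move at their own pace and stop on an object; "grip_force" is the grip in N (left out, the last holds). Time passes only in rows, so rows that repeat a pose let the fingers close. It gives the time, the measured TCP pose, the force, the opening and the grip force at its end, in the units of the state.
- bot.get_obs(): the state, without advancing time (a new reading comes with each control period).
- bot.read_camera(name): name is "scene" or "top" or "wrist"; returns a dict with "frame" (420x560x3 uint8, red, green, blue), "K" (3x3 intrinsics, pixels), "pose" (4x4, takes a point from camera to world coordinates). Camera axes: x right, y down, z forward; pixel columns grow to the right and rows downward; lengths in m; the calibration is good to about 2 mm. A picture is of the moment at which its call begins. There is no depth.
- bot.job_done(): hands the job in; it is judged then, once.
The state is a dict: "clock": time; "qpos": joint angles; "qvel": joint speeds; "tau": joint torques, N m; "position": TCP position; "eef_rot": TCP orientation; "force": force on the tool from outside, world axes, zero at the start; "moment": the same for the moment, N m; "width": finger opening in m; "gripper_force": force on a finger pad.
Only numpy, scipy, OpenCV 4.12 (cv2) and the standard library are available. Lean on these libraries where they do the work, as an engineer would, in place of code of your own. Each camera call takes 0.05 s, during which the arm holds its last target. There are 200 camera calls.

## Working session

There is one attempt and no reset: what is moved stays moved. The work goes in short steps, Python scripts to look and compute and a tool call to move; the robot and the scene stay as the last step left them, time stands still between calls to the robot, and variables do not carry over. Pictures are saved under pics/ and viewed, at most 10 in all, crops included, and the job is handed in when it is done.

Besides the shell and the picture viewer there is one more tool, called after "Emit:" as name([rows], argument=value, ...), one row to a line, values as JSON. apply_moves: Moves the arm, as the interface text tells. Scaled input: -1 to 1 covers 250 mm each way for a shift and 0.5 rad each way for a turn. Its arguments: {"type":"object","properties":{"series":{"type":"array","items":{"type":"object","properties":{"ax":{"type":"number"},"ay":{"type":"number"},"az":{"type":"number"},"tx":{"type":"number"},"ty":{"type":"number"},"tz":{"type":"number"},"grip":{"type":"number"}}}},"grip_force":{"type":"number"}},"required":["series"]}

```bash
mkdir -p pics; python3 - <<'E'
from cell import bot
import cv2,numpy as np,pickle
d={n:bot.read_camera(n) for n in("scene","top")}
pickle.dump(d,open("v0.pkl","wb"))
for n in d: cv2.imwrite(f"pics/{n}0.png",d[n]["frame"][:,:,::-1]); print(n,d[n]["K"].round(1).tolist(),d[n]["pose"].round(3).tolist())
print(bot.get_obs())
E
```

```text
scene [[432.2, 0.0, 276.6], [0.0, 432.2, 213.4], [0.0, 0.0, 1.0]] [[0.483, 0.687, -0.543, 1.29], [0.875, -0.39, 0.286, -0.435], [-0.015, -0.614, -0.789, 1.158], [0.0, 0.0, 0.0, 1.0]]
top [[451.2, 0.0, 280.1], [0.0, 451.2, 199.6], [0.0, 0.0, 1.0]] [[0.017, -0.983, 0.183, 0.343], [-1.0, -0.014, 0.015, -0.065], [-0.012, -0.184, -0.983, 1.147], [0.0, 0.0, 0.0, 1.0]]
{'clock': 0.1, 'qpos': array([ 1.50270656e+00,  4.07845395e-02,  8.38506276e-02, -3.76864588e-04,
       -1.61550465e+00, -3.33731780e-01]), 'qvel': array([-4.53339693e-04, -2.22086751e-03,  4.34287805e-03,  1.60466941e-03,
       -6.30755525e-06, -4.53650529e-04]), 'tau': array([-5.15407548e-03, -3.69347084e+01,  3.48272932e+01,  6.95174798e+00,
       -4.72202373e-03,  2.85015702e-06]), 'position': array([0.23445867, 0.55192953, 0.21503328]), 'eef_rot': array([ 9.79886531e-01, -1.99553693e-01, -7.78513406e-05,  8.38816835e-04]), 'force': array([-0.03458471, -0.21898472, -0.44259833]), 'moment': array([ 0.01934935, -0.00353193,  0.01609965]), 'gripper_force': 0.0, 'width': 0.0854790038984745}
```

View pics/top0.png

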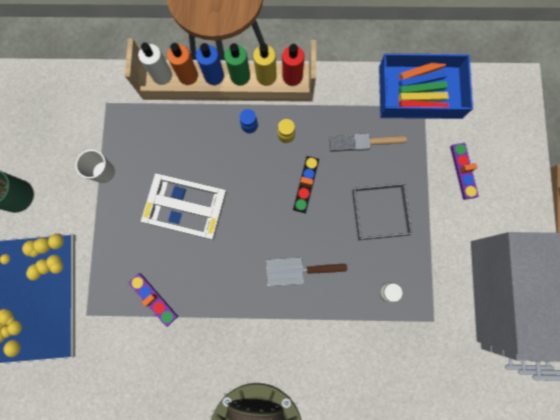

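View pics/scene0.png

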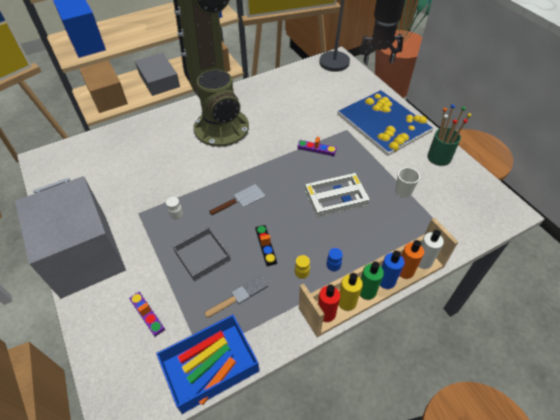

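The top view shows the palette at (183,207) with yellow marks at (148,210) and (212,226), on the bay nearest the robot. The scrap tray is at (381,212). Three things are shaped like the cassette: black at (307,184), purple at (154,299) and purple at (465,171). The black one is the cassette. I'll measure these and enlarge a crop to confirm.

```bash
cat > h.py <<'E'
import numpy as np,cv2
from scipy.spatial.transform import Rotation as R
def ray(c,px,z):
    px=np.atleast_2d(np.asarray(px,float)); P=c["pose"]
    d=np.c_[px,np.ones(len(px))]@np.linalg.inv(c["K"]).T@P[:3,:3].T
    o=P[:3,3]; return o+d*((z-o[2])/d[:,2])[:,None]
def proj(c,X):
    P=c["pose"]; q=(np.atleast_2d(X)-P[:3,3])@P[:3,:3]; q=q@c["K"].T; return q[:,:2]/q[:,2:]
def rect(p):  # min-area rect of xy points in mm
    (cx,cy),(w,h),a=cv2.minAreaRect((p[:,:2]*1000).astype(np.float32))
    if w<h: w,h,a=h,w,a+90
    return np.round([cx,cy,w,h,(a+90)%180-90],1)  # a: long axis dir from x
def blobs(m,n=30):
    return [c.reshape(-1,2) for c in cv2.findContours(m.astype(np.uint8),cv2.RETR_EXTERNAL,cv2.CHAIN_APPROX_NONE)[0] if cv2.contourArea(c)>n]
def to_tool(o,d): # world displacement -> tool axes, scaled units
    return R.from_quat(o["eef_rot"]).inv().apply(d)/0.25
E
python3 - <<'E'
import pickle; from h import *
d=pickle.load(open("v0.pkl","rb")); c=d["top"]; f=c["frame"].astype(int); hsv=cv2.cvtColor(c["frame"],cv2.COLOR_RGB2HSV)
roi=lambda x0,y0,x1,y1:(np.indices(f.shape[:2])[1]>x0)&(np.indices(f.shape[:2])[1]<x1)&(np.indices(f.shape[:2])[0]>y0)&(np.indices(f.shape[:2])[0]<y1)
w=(hsv[...,2]>120)&roi(130,165,240,250)
for b in blobs(w,300): print("palette",rect(ray(c,b,.034)))
for nm,lo,hi in(("yel",20,35),("blue",100,130)):
  m=(hsv[...,0]>=lo)&(hsv[...,0]<=hi)&(hsv[...,1]>120)&roi(130,165,240,250)
  for b in blobs(m,10): print(nm,b.mean(0),rect(ray(c,b,.02)))
m=((hsv[...,2]<45)|(hsv[...,1]>120))&roi(285,145,330,225)
for b in blobs(m,100): print("cass",rect(ray(c,b,.024)))
m=(hsv[...,0]>=5)&(hsv[...,0]<=16)&(hsv[...,1]>150)&roi(285,145,330,225)
for b in blobs(m,5): print("tab",b.mean(0),ray(c,b.mean(0),.06))
m=(hsv[...,2]<60)&roi(345,175,420,250)
for b in blobs(m,100): print("scrap",b.min(0),b.max(0),rect(ray(c,b,.035)))
big=lambda x0,y0,x1,y1,s:cv2.resize(c["frame"][y0:y1,x0:x1],None,fx=s,fy=s,interpolation=cv2.INTER_CUBIC)
cv2.imwrite("pics/crop0.png",big(130,100,430,320,2.6)[:,:,::-1])
E
```

```text
palette [529.5 192.6 280.2 211.5 -89.1]
yel [211.5 225.5] [484.9 123.3  34.7   8.6 -11.5]
yel [147.24137931 209.27586207] [523.5 289.3  34.9   8.8 -10. ]
blue [174.68571429 216.82857143] [505.4 218.1  26.1  25.8  76.8]
blue [177.94444444 192.44444444] [568.9 213.5  28.   27.2  75.1]
cass [ 568.  -106.6   87.    30.9  -12.1]
cass [ 638.7 -123.3   52.5   29.1  -12.4]
tab [306.27272727 181.6969697 ] [[ 0.59226925 -0.11255986  0.06      ]]
```

View pics/crop0.png

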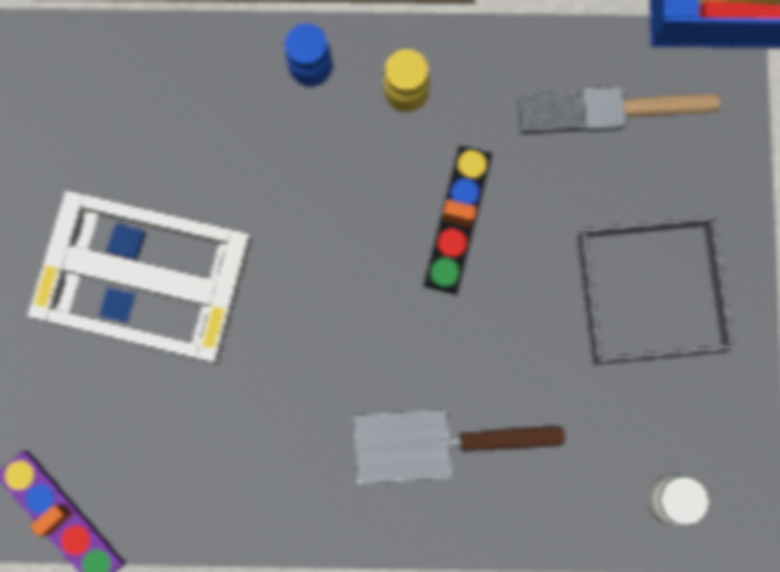

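The crop confirms it: the black cassette is at full-image (307,184) with its orange tab at (306,181). The scrap tray's rim corners are near (353,189), (404,185), (410,234) and (360,239). Both blue patches look alike, so I'll have to feel for the cake.

```bash
python3 - <<'E'
import pickle; from h import *
from cell import bot
d=pickle.load(open("v0.pkl","rb")); c=d["top"]; hsv=cv2.cvtColor(c["frame"],cv2.COLOR_RGB2HSV)
I=np.indices(hsv.shape[:2])
roi=lambda x0,y0,x1,y1:(I[1]>x0)&(I[1]<x1)&(I[0]>y0)&(I[0]<y1)
S=ray(c,[(353,189),(404.2,185.4),(410,233.8),(359.6,239.2)],.035); print("scrap",S.round(3).tolist(),S.mean(0))
P=ray(c,np.array([(68,193),(248,235),(216,358),(30,315)])/2.6+[130,100],.034); print("pal corners",P.round(4).tolist(),P.mean(0))
m=(hsv[...,0]>=20)&(hsv[...,0]<=35)&(hsv[...,1]>120)&roi(130,165,240,250)
Y=np.array([ray(c,b.mean(0),.034)[0] for b in blobs(m,10)]); print("yel",Y.round(4).tolist(),Y.mean(0),np.degrees(np.arctan2(*(Y[1]-Y[0])[1::-1])))
m=(hsv[...,0]>=100)&(hsv[...,0]<=130)&(hsv[...,1]>120)&roi(130,165,240,250)
for b in blobs(m,10): print("blue",b.mean(0),ray(c,b.mean(0),.024),ray(c,b.mean(0),.010))
o=bot.get_obs(); print(to_tool(o,np.array([.505,.217,.10])-o["position"]))
E
```

```text
scrap [[0.581, -0.231, 0.035], [0.592, -0.36, 0.035], [0.47, -0.37, 0.035], [0.455, -0.246, 0.035]] [ 0.52436389 -0.30165203  0.035     ]
pal corners [[0.6123, 0.2683, 0.034], [0.5729, 0.0902, 0.034], [0.4529, 0.116, 0.034], [0.4914, 0.2968, 0.034]] [0.53236126 0.19282832 0.034     ]
yel [[0.4832, 0.1213, 0.034], [0.5217, 0.2847, 0.034]] [0.50241266 0.20296877 0.034     ] 76.74825345406607
blue [174.68571429 216.82857143] [[0.50500312 0.21696145 0.024     ]] [[0.50701651 0.22047844 0.01      ]]
blue [177.94444444 192.44444444] [[0.56782921 0.21239552 0.024     ]] [[0.5706255  0.21585561 0.01      ]]
[1.51983127 0.80903285 0.46176581]
```

Emit:
apply_moves([
  {"tx": 0.9,"ty": 0.5,"az": -0.356,"grip": 0},
  {"tx": 0.9,"ty": 0.5,"az": -0.356,"grip": 0},
  {"tx": 0.9,"ty": 0.5,"az": -0.356,"grip": 0},
  {"tx": 0.9,"ty": 0.5,"az": -0.356,"grip": 0},
  {"tx": 0.9,"ty": 0.5,"az": -0.356,"grip": 0},
  {"tx": 0.9,"ty": 0.5,"az": -0.356,"grip": 0},
])

```text
invalid input
```

```bash
cat > go.py <<'E'
import sys; from h import *; from cell import bot
o=bot.get_obs(); t=np.array([float(v) for v in sys.argv[1:4]])
r=R.from_quat(o["eef_rot"]); x=r.as_matrix()
print("pos",o["position"].round(4),"xang",np.degrees(np.arctan2(x[1,0],x[0,0])).round(2),"zax",x[:,2].round(4),"F",o["force"].round(1),"w",round(o["width"],4),"gf",o["gripper_force"].round(1),"q",o["qpos"].round(2),"t",o["clock"])
print("tool units to target",to_tool(o,t-o["position"]).round(3))
E
python3 go.py .49 .21 .2
```

```text
Traceback (most recent call last):
  File "go.py", line 4, in <module>
    print("pos",o["position"].round(4),"xang",np.degrees(np.arctan2(x[1,0],x[0,0])).round(2),"zax",x[:,2].round(4),"F",o["force"].round(1),"w",round(o["width"],4),"gf",o["gripper_force"].round(1),"q",o["qpos"].round(2),"t",o["clock"])
                                                                                                                                                                        ^^^^^^^^^^^^^^^^^^^^^^^^
AttributeError: 'float' object has no attribute 'round'
```

Emit:
apply_moves([
  {"ax": 0,"ay": 0,"az": -0.356,"tx": 0.9,"ty": 0.5,"tz": 0,"grip": 0},
  {"ax": 0,"ay": 0,"az": -0.356,"tx": 0.9,"ty": 0.5,"tz": 0,"grip": 0},
  {"ax": 0,"ay": 0,"az": -0.356,"tx": 0.9,"ty": 0.5,"tz": 0,"grip": 0},
  {"ax": 0,"ay": 0,"az": -0.356,"tx": 0.9,"ty": 0.5,"tz": 0,"grip": 0},
  {"ax": 0,"ay": 0,"az": -0.356,"tx": 0.9,"ty": 0.5,"tz": 0,"grip": 0},
  {"ax": 0,"ay": 0,"az": -0.356,"tx": 0.9,"ty": 0.5,"tz": 0,"grip": 0},
], grip_force=30)

```text
clock: 0.85
position: [0.3929, 0.3488, 0.2157]
eef_rot: [0.994, -0.112, -0.0, 0.0]
force: [-0.4, 0.9, 0.0]
width: -0.0002
gripper_force: 0.0
```

```bash
sed -i 's/o\["gripper_force"\].round(1)/round(o["gripper_force"],1)/' go.py; python3 go.py .49 .21 .2
```

```text
pos [0.3929 0.3488 0.2157] xang -12.9 zax [-5.e-04 -2.e-04 -1.e+00] F [-0.4  0.9  0. ] w -0.0002 gf 0.0 q [ 1.11 -0.16 -0.11 -0.   -1.62  0.24] t 0.85
tool units to target [0.502 0.455 0.063]
```

Emit:
apply_moves([
  {"ax": 0,"ay": 0,"az": 0,"tx": 0.5,"ty": 0.455,"tz": 0,"grip": 0},
  {"ax": 0,"ay": 0,"az": 0,"tx": 0.5,"ty": 0.455,"tz": 0,"grip": 0},
  {"ax": 0,"ay": 0,"az": 0,"tx": 0.5,"ty": 0.455,"tz": 0,"grip": 0},
  {"ax": 0,"ay": 0,"az": 0,"tx": 0.5,"ty": 0.455,"tz": 0,"grip": 0},
  {"ax": 0,"ay": 0,"az": 0,"tx": 0.5,"ty": 0.455,"tz": 0,"grip": 0},
])

```text
clock: 1.48
position: [0.489, 0.2116, 0.2155]
eef_rot: [0.994, -0.111, -0.0, 0.0]
force: [-0.4, 0.2, 0.3]
width: 0.0
gripper_force: 0.0
```

```bash
python3 - <<'E'
from h import *; from cell import bot; import pickle
c=bot.read_camera("wrist"); pickle.dump(c,open("w1.pkl","wb")); cv2.imwrite("pics/w1.png",c["frame"][:,:,::-1]); print(c["K"],c["pose"].round(3))
E
python3 go.py .506 .218 .05
```

```text
[[334.49693161   0.         282.50193267]
 [  0.         334.49693161 208.05314643]
 [  0.           0.           1.        ]] [[-0.222 -0.936 -0.272  0.557]
 [-0.975  0.213  0.061  0.196]
 [ 0.     0.279 -0.96   0.374]
 [ 0.     0.     0.     1.   ]]
pos [0.4889 0.2118 0.2156] xang -12.72 zax [-6.e-04 -2.e-04 -1.e+00] F [ 0.2  1.1 -0.3] w -0.0002 gf 0.0 q [ 0.79 -0.14 -0.09 -0.   -1.62  0.56] t 1.525
tool units to target [ 0.062 -0.039  0.662]
```

View pics/w1.png

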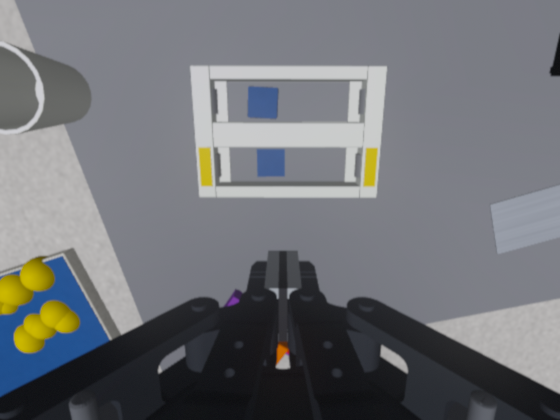

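The wrist view shows the tray rim from about (192,66) to (377,199), with yellow marks at (205,167) and (370,167). The blue patches are at (263,102) in the plain bay and (271,162) in the yellow bay.

```bash
python3 - <<'E'
from h import *; import pickle
c=pickle.load(open("w1.pkl","rb")); hsv=cv2.cvtColor(c["frame"],cv2.COLOR_RGB2HSV); I=np.indices(hsv.shape[:2])
roi=(I[1]>180)&(I[1]<400)&(I[0]>55)&(I[0]<210)
m=(hsv[...,2]>140)&roi; b=max(blobs(m,300),key=len); p=cv2.approxPolyDP(b.reshape(-1,1,2),8,True).reshape(-1,2); print(p.tolist())
W=ray(c,p,.034); print(W.round(4).tolist(), W.mean(0)); print("rect",rect(ray(c,b,.034)))
m=(hsv[...,0]>=20)&(hsv[...,0]<=35)&(hsv[...,1]>150)&roi
Y=np.array([ray(c,x.mean(0),.034)[0] for x in blobs(m,10)]);print("yel",Y.round(4).tolist(),Y.mean(0),np.degrees(np.arctan2(*(Y[1]-Y[0])[1::-1])))
m=(hsv[...,0]>=100)&(hsv[...,0]<=130)&(hsv[...,1]>120)&roi
for x in blobs(m,10):
  for z in(.024,.010): print("blue",z,rect(ray(c,x,z)))
E
```

```text
[[189, 65], [199, 197], [376, 197], [386, 65]]
[[0.6174, 0.2726, 0.034], [0.4925, 0.3005, 0.034], [0.4513, 0.1198, 0.034], [0.5763, 0.092, 0.034]] [0.53437231 0.1962335  0.034     ]
rect [534.2 196.1 187.5 129.9  77.2]
yel [[0.4842, 0.1211, 0.034], [0.5221, 0.285, 0.034]] [0.50314339 0.20304412 0.034     ] 77.00747467459156
blue 0.024 [509.6 219.9  26.3  24.1  77.2]
blue 0.01 [507.7 220.9  27.4  25.1  77.2]
blue 0.024 [570.3 213.5  27.4  27.  -14.4]
blue 0.01 [570.8 214.2  28.5  28.1 -14.4]
```

```bash
python3 go.py .570 .2135 .045
```

```text
pos [0.4889 0.2118 0.2156] xang -12.72 zax [-6.e-04 -2.e-04 -1.e+00] F [ 0.2  1.1 -0.3] w -0.0002 gf 0.0 q [ 0.79 -0.14 -0.09 -0.   -1.62  0.56] t 1.525
tool units to target [ 0.315 -0.078  0.682]
```

Emit:
apply_moves([
  {"ax": 0,"ay": 0,"az": 0,"tx": 0.315,"ty": -0.078,"tz": 0.2,"grip": 0},
  {"ax": 0,"ay": 0,"az": 0,"tx": 0.315,"ty": -0.078,"tz": 0.4,"grip": 0},
  {"ax": 0,"ay": 0,"az": 0,"tx": 0.315,"ty": -0.078,"tz": 0.55,"grip": 0},
  {"ax": 0,"ay": 0,"az": 0,"tx": 0.315,"ty": -0.078,"tz": 0.66,"grip": 0},
  {"ax": 0,"ay": 0,"az": 0,"tx": 0.315,"ty": -0.078,"tz": 0.68,"grip": 0},
  {"ax": 0,"ay": 0,"az": 0,"tx": 0.315,"ty": -0.078,"tz": 0.68,"grip": 0},
])

```text
clock: 2.28
position: [0.5707, 0.2131, 0.0471]
eef_rot: [0.994, -0.111, 0.001, -0.0]
force: [-0.3, -0.6, 0.8]
width: -0.0001
gripper_force: 0.0
```

Emit:
apply_moves([
  {"ax": 0,"ay": 0,"az": 0,"tx": 0,"ty": 0,"tz": 0.012,"grip": 0},
  {"ax": 0,"ay": 0,"az": 0,"tx": 0,"ty": 0,"tz": 0.02,"grip": 0},
  {"ax": 0,"ay": 0,"az": 0,"tx": 0,"ty": 0,"tz": 0.028,"grip": 0},
  {"ax": 0,"ay": 0,"az": 0,"tx": 0,"ty": 0,"tz": 0.036,"grip": 0},
  {"ax": 0,"ay": 0,"az": 0,"tx": 0,"ty": 0,"tz": 0.044,"grip": 0},
  {"ax": 0,"ay": 0,"az": 0,"tx": 0,"ty": 0,"tz": 0.048,"grip": 0},
  {"ax": 0,"ay": 0,"az": 0,"tx": 0,"ty": 0,"tz": 0.048,"grip": 0},
])

```text
clock: 3.15
position: [0.5705, 0.212, 0.0339]
eef_rot: [0.994, -0.112, -0.0, 0.0]
force: [0.1, -0.3, 0.2]
width: 0.0001
gripper_force: 0.0
```

```bash
python3 go.py .570 .2135 .033
```

```text
pos [0.5705 0.212  0.0339] xang -12.82 zax [-2.e-04 -2.e-04 -1.e+00] F [ 0.1 -0.3  0.2] w 0.0001 gf 0.0 q [ 0.68  0.12 -0.17  0.   -1.29  0.66] t 3.15
tool units to target [-0.003 -0.006  0.004]
```

Emit:
apply_moves([
  {"ax": 0,"ay": 0,"az": 0,"tx": 0,"ty": 0,"tz": 0.006,"grip": 0},
  {"ax": 0,"ay": 0,"az": 0,"tx": 0,"ty": 0,"tz": 0.012,"grip": 0},
  {"ax": 0,"ay": 0,"az": 0,"tx": 0,"ty": 0,"tz": 0.016,"grip": 0},
  {"ax": 0,"ay": 0,"az": 0,"tx": 0,"ty": 0,"tz": 0.016,"grip": 0},
])

```text
clock: 3.65
position: [0.5705, 0.212, 0.0299]
eef_rot: [0.994, -0.112, -0.0, 0.0]
force: [-0.2, -0.7, -0.1]
width: 0.0004
gripper_force: 0.0
```

Emit:
apply_moves([
  {"ax": 0,"ay": 0,"az": 0,"tx": 0,"ty": 0,"tz": 0.0,"grip": 0},
])

```text
clock: 3.78
position: [0.5706, 0.2121, 0.03]
eef_rot: [0.994, -0.112, 0.0, 0.0]
force: [0.4, -0.7, 0.5]
width: 0.0002
gripper_force: 0.0
```

Emit:
apply_moves([
  {"ax": 0,"ay": 0,"az": 0,"tx": 0,"ty": 0,"tz": 0.008,"grip": 0},
  {"ax": 0,"ay": 0,"az": 0,"tx": 0,"ty": 0,"tz": 0.016,"grip": 0},
  {"ax": 0,"ay": 0,"az": 0,"tx": 0,"ty": 0,"tz": 0.024,"grip": 0},
  {"ax": 0,"ay": 0,"az": 0,"tx": 0,"ty": 0,"tz": 0.032,"grip": 0},
  {"ax": 0,"ay": 0,"az": 0,"tx": 0,"ty": 0,"tz": 0.032,"grip": 0},
  {"ax": 0,"ay": 0,"az": 0,"tx": 0,"ty": 0,"tz": 0.032,"grip": 0},
])

```text
clock: 4.53
position: [0.5706, 0.212, 0.0221]
eef_rot: [0.994, -0.112, 0.0, 0.0]
force: [-0.6, -0.3, -1.1]
width: -0.0002
gripper_force: 0.0
```

Emit:
apply_moves([
  {"ax": 0,"ay": 0,"az": 0,"tx": 0,"ty": 0,"tz": 0.008,"grip": 0},
  {"ax": 0,"ay": 0,"az": 0,"tx": 0,"ty": 0,"tz": 0.012,"grip": 0},
  {"ax": 0,"ay": 0,"az": 0,"tx": 0,"ty": 0,"tz": 0.012,"grip": 0},
])

```text
clock: 4.9
position: [0.5705, 0.212, 0.0188]
eef_rot: [0.994, -0.112, -0.0, 0.0]
force: [0.1, -0.3, -0.6]
width: -0.0
gripper_force: 0.0
```

Emit:
apply_moves([
  {"ax": 0,"ay": 0,"az": 0,"tx": 0,"ty": 0,"tz": 0.006,"grip": 0},
  {"ax": 0,"ay": 0,"az": 0,"tx": 0,"ty": 0,"tz": 0.006,"grip": 0},
])

```text
clock: 5.15
position: [0.5705, 0.212, 0.0173]
eef_rot: [0.994, -0.112, -0.0, 0.0]
force: [0.8, -0.1, 0.4]
width: 0.0002
gripper_force: 0.0
```

```bash
python3 go.py .570 .2135 .033; python3 - <<'E'
from cell import bot; import cv2,pickle
o=bot.get_obs(); print(o["force"],o["moment"],o["tau"])
c=bot.read_camera("wrist"); pickle.dump(c,open("w2.pkl","wb")); cv2.imwrite("pics/w2.png",c["frame"][:,:,::-1])
E
```

```text
pos [0.5705 0.212  0.0173] xang -12.82 zax [-2.e-04 -2.e-04 -1.e+00] F [ 0.8 -0.1  0.4] w 0.0002 gf 0.0 q [ 0.68  0.13 -0.19  0.   -1.26  0.66] t 5.15
tool units to target [-0.003 -0.005 -0.063]
[ 0.84308082 -0.069938    0.40044271] [0.01615027 0.07874832 0.00733881] [ 3.97722135e-03 -3.96877313e+01  3.30807853e+01  6.60097763e+00
  1.60759280e-02  2.28314929e-05]
```

View pics/w2.png

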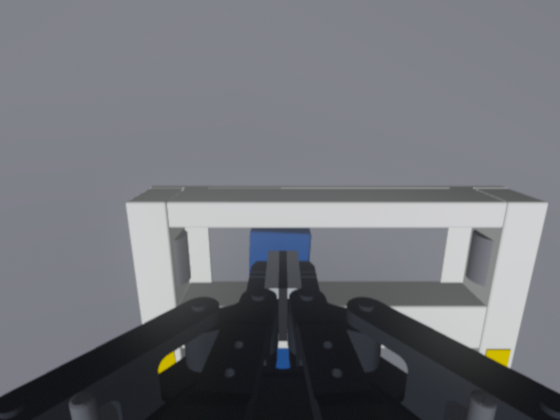

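The shut fingertips are in the plain bay, over the blue patch at (280,245), and nothing is pressing back yet. They're already well below cake height, so this looks like the stain. I'll go a little deeper to find the floor.

Emit:
apply_moves([
  {"ax": 0,"ay": 0,"az": 0,"tx": 0,"ty": 0,"tz": 0.004,"grip": 0},
  {"ax": 0,"ay": 0,"az": 0,"tx": 0,"ty": 0,"tz": 0.008,"grip": 0},
  {"ax": 0,"ay": 0,"az": 0,"tx": 0,"ty": 0,"tz": 0.008,"grip": 0},
])

```text
clock: 5.58
position: [0.5705, 0.212, 0.0153]
eef_rot: [0.994, -0.112, -0.0, 0.0]
force: [1.1, -0.0, 0.3]
width: 0.0
gripper_force: 0.0
```

Emit:
apply_moves([
  {"ax": 0,"ay": 0,"az": 0,"tx": 0,"ty": 0,"tz": 0.004,"grip": 0},
  {"ax": 0,"ay": 0,"az": 0,"tx": 0,"ty": 0,"tz": 0.008,"grip": 0},
  {"ax": 0,"ay": 0,"az": 0,"tx": 0,"ty": 0,"tz": 0.008,"grip": 0},
])

```text
clock: 5.95
position: [0.5705, 0.212, 0.0134]
eef_rot: [0.994, -0.112, -0.0, 0.0]
force: [-0.8, 0.2, -0.2]
width: -0.0003
gripper_force: 0.0
```

```bash
python3 - <<'E'
from h import *; from cell import bot; import pickle
c=pickle.load(open("w2.pkl","rb")); t=np.array([.5705,.212,.0173]); 
ux=np.array([.975,-.222,0]); uy=np.array([.222,.975,0])
for dz in (-.011,0,.008): print("dz",dz,proj(c,[t+[0,0,dz],t+[0,0,dz]+.011*ux,t+[0,0,dz]-.011*ux]).round(0).tolist())
print(c["pose"].round(3))
s=bot.read_camera("scene"); pickle.dump(s,open("s2.pkl","wb")); 
o=bot.get_obs(); p=o["position"]; print(p,proj(s,[p,p-[0,0,.011]]))
x,y=proj(s,p)[0].astype(int); cv2.imwrite("pics/s2.png",cv2.resize(s["frame"][y-55:y+50,x-70:x+70],None,fx=5,fy=5,interpolation=cv2.INTER_CUBIC)[:,:,::-1]); print(x-70,y-55)
E
```

```text
dz -0.011 [[283.0, 245.0], [283.0, 226.0], [283.0, 264.0]]
dz 0 [[283.0, 254.0], [283.0, 233.0], [283.0, 273.0]]
dz 0.008 [[283.0, 260.0], [283.0, 239.0], [283.0, 281.0]]
[[-0.223 -0.936 -0.271  0.639]
 [-0.975  0.214  0.062  0.197]
 [ 0.     0.278 -0.96   0.175]
 [ 0.     0.     0.     1.   ]]
[0.57053458 0.21199113 0.01341894] [[345.47791887 200.57213621]
 [345.12362075 202.6082589 ]]
275 145
```

View pics/s2.png

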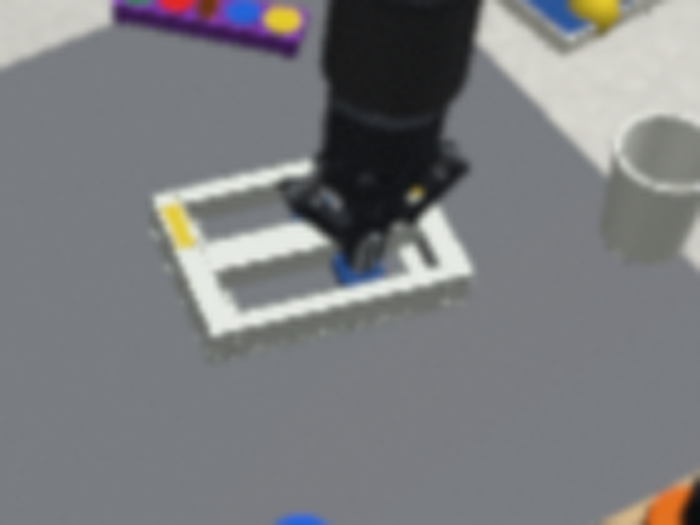

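```bash
python3 - <<'E'
from h import *; import pickle
c=pickle.load(open("w2.pkl","rb")); T=np.array([.5342,.1961,0]); a=np.radians(77.15); uy=np.array([np.cos(a),np.sin(a),0]); ux=np.array([uy[1],-uy[0],0])
P=lambda x,y,z:proj(c,T+x*ux+y*uy+[0,0,z]).round(0).tolist()[0]
for s in(1,-1): print("outer rim far",P(.064,s*.093,.034),"base",P(.064,s*.093,0),"bay far rim",P(.052,s*.075,.034),"far floor",P(.052,s*.075,.01),"near rim of bay",P(.012,s*.075,.034))
print("patch floor far/near",P(.047,.02,.01),P(.017,.02,.01))
E
```

```text
outer rim far [124.0, 201.0] base [153.0, 185.0] bay far rim [168.0, 227.0] far floor [183.0, 212.0] near rim of bay [176.0, 306.0]
outer rim far [549.0, 201.0] base [500.0, 185.0] bay far rim [503.0, 227.0] far floor [474.0, 212.0] near rim of bay [488.0, 306.0]
patch floor far/near [290.0, 221.0] [289.0, 273.0]
```

The wrist and scene views both put the actual fingertip about 25–30 mm higher than the stated TCP offset implies. That means I haven't reached cake height yet. I'll keep feeling downwards in small steps.

Emit:
apply_moves([
  {"ax": 0,"ay": 0,"az": 0,"tx": 0,"ty": 0,"tz": 0.006,"grip": 0},
  {"ax": 0,"ay": 0,"az": 0,"tx": 0,"ty": 0,"tz": 0.012,"grip": 0},
  {"ax": 0,"ay": 0,"az": 0,"tx": 0,"ty": 0,"tz": 0.012,"grip": 0},
])

```text
clock: 6.38
position: [0.5705, 0.2119, 0.0103]
eef_rot: [0.994, -0.112, -0.0, 0.0]
force: [-0.3, -0.2, -1.0]
width: -0.0
gripper_force: 0.0
```

```bash
python3 go.py .57 .212 .03; python3 - <<'E'
from cell import bot; from h import *; import pickle
o=bot.get_obs(); print(o["tau"].round(2),o["moment"].round(2))
c=bot.read_camera("top"); p=o["position"]; x,y=proj(c,p)[0].astype(int); print(proj(c,[p,p-[0,0,.011]]),x,y)
w=bot.read_camera("wrist"); pickle.dump((c,w,o),open("w3.pkl","wb"))
a=cv2.resize(c["frame"][y-35:y+35,x-50:x+50],(800,560),interpolation=cv2.INTER_CUBIC)[:300]
b=cv2.resize(w["frame"][180:330,130:530],(800,300))
cv2.imwrite("pics/w3.png",np.vstack([a,b])[:,:,::-1])
E
```

```text
pos [0.5705 0.2119 0.0103] xang -12.83 zax [-3.e-04 -3.e-04 -1.e+00] F [-0.3 -0.2 -1. ] w -0.0 gf 0.0 q [ 0.68  0.14 -0.19  0.   -1.24  0.66] t 6.375
tool units to target [-0.002  0.    -0.079]
[ 0.00e+00 -3.98e+01  3.29e+01  6.56e+00  2.00e-02 -0.00e+00] [-0.03 -0.01  0.02]
[[179.43476355 192.51122418]
 [180.41253812 193.35266348]] 179 192
```

View pics/w3.png

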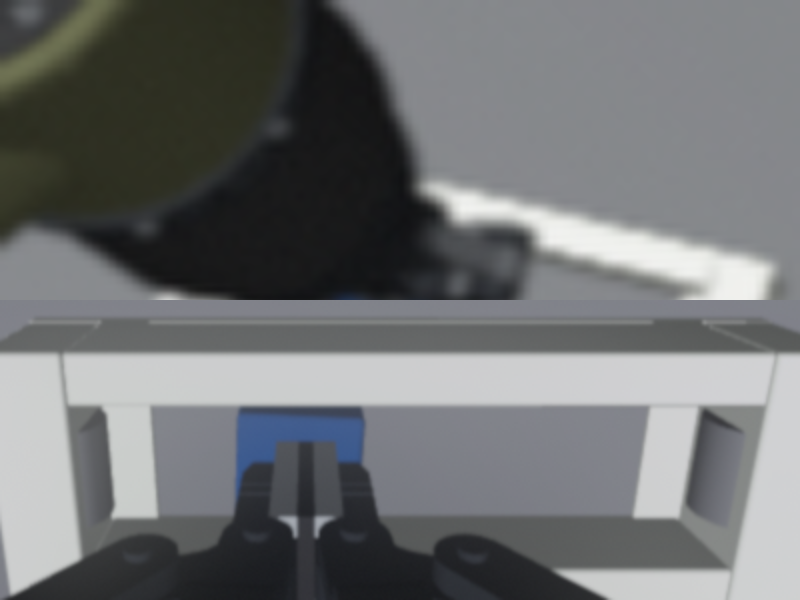

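The wrist crop, lower half, shows the dark side face of the cake at about crop (300,410). So the plain bay holds a raised block, and the fingertips at (305,445) are still above it. I'll continue down to touch.

Emit:
apply_moves([
  {"ax": 0,"ay": 0,"az": 0,"tx": 0,"ty": 0,"tz": 0.006,"grip": 0},
  {"ax": 0,"ay": 0,"az": 0,"tx": 0,"ty": 0,"tz": 0.012,"grip": 0},
  {"ax": 0,"ay": 0,"az": 0,"tx": 0,"ty": 0,"tz": 0.012,"grip": 0},
])

```text
clock: 6.85
position: [0.5707, 0.2121, 0.0078]
eef_rot: [0.994, -0.112, 0.0, 0.0]
force: [-1.6, 0.1, 2.4]
width: 0.0001
gripper_force: 1.1
```

Emit:
apply_moves([
  {"ax": 0,"ay": 0,"az": 0,"tx": 0,"ty": 0,"tz": 0.006,"grip": 0},
  {"ax": 0,"ay": 0,"az": 0,"tx": 0,"ty": 0,"tz": 0.012,"grip": 0},
  {"ax": 0,"ay": 0,"az": 0,"tx": 0,"ty": 0,"tz": 0.012,"grip": 0},
])

```text
clock: 7.22
position: [0.5708, 0.2121, 0.0056]
eef_rot: [0.994, -0.112, 0.0, -0.0]
force: [-3.3, -0.1, 8.5]
width: -0.0
gripper_force: 3.8
```

Emit:
apply_moves([
  {"ax": 0,"ay": 0,"az": 0,"tx": 0,"ty": 0,"tz": -0.06,"grip": 0},
  {"ax": 0,"ay": 0,"az": 0,"tx": 0,"ty": 0,"tz": -0.1,"grip": 0},
  {"ax": 0,"ay": 0,"az": 0,"tx": 0,"ty": 0.1,"tz": -0.1,"grip": 0},
  {"ax": 0,"ay": 0,"az": 0,"tx": 0,"ty": 0.2,"tz": -0.1,"grip": 0},
  {"ax": 0,"ay": 0,"az": 0,"tx": 0,"ty": 0.2,"tz": -0.06,"grip": 0},
  {"ax": 0,"ay": 0,"az": 0,"tx": 0,"ty": 0.2,"tz": -0.03,"grip": 0},
  {"ax": 0,"ay": 0,"az": 0,"tx": 0,"ty": 0.2,"tz": -0.01,"grip": 0},
  {"ax": 0,"ay": 0,"az": 0,"tx": 0,"ty": 0.2,"tz": 0.0,"grip": 0},
])

```text
clock: 8.22
position: [0.5593, 0.1634, 0.0038]
eef_rot: [0.994, -0.111, -0.0, 0.0]
force: [0.0, 0.8, 0.4]
width: 0.0004
gripper_force: 0.0
```

Emit:
apply_moves([
  {"ax": 0,"ay": 0,"az": 0,"tx": 0,"ty": 0,"tz": 0.0,"grip": 0},
  {"ax": 0,"ay": 0,"az": 0,"tx": 0,"ty": 0,"tz": 0.01,"grip": 0},
  {"ax": 0,"ay": 0,"az": 0,"tx": 0,"ty": 0,"tz": 0.02,"grip": 0},
  {"ax": 0,"ay": 0,"az": 0,"tx": 0,"ty": 0,"tz": 0.02,"grip": 0},
])

```text
clock: 8.72
position: [0.5593, 0.1632, -0.0008]
eef_rot: [0.994, -0.112, -0.0, 0.0]
force: [-0.9, 0.6, -0.2]
width: 0.0004
gripper_force: 0.0
```

At the block, contact came at TCP z ≈ 8.7 mm. Here on the bare floor there's still none at −0.8 mm, so the cake is in the plain bay at tray y ≈ +25 mm. Working from the contact, the shut tips sit at TCP z + 15 mm. Next I go back to the cake, open and grasp it.

Emit:
apply_moves([
  {"ax": 0,"ay": 0,"az": 0,"tx": 0,"ty": 0,"tz": -0.1,"grip": 0},
  {"ax": 0,"ay": 0,"az": 0,"tx": 0,"ty": 0,"tz": -0.15,"grip": 0.3},
  {"ax": 0,"ay": 0,"az": 0,"tx": 0,"ty": -0.1,"tz": -0.15,"grip": 0.54},
  {"ax": 0,"ay": 0,"az": 0,"tx": 0,"ty": -0.2,"tz": -0.15,"grip": 0.54},
  {"ax": 0,"ay": 0,"az": 0,"tx": 0,"ty": -0.2,"tz": -0.15,"grip": 0.54},
])

```text
clock: 9.35
position: [0.5703, 0.2141, 0.0357]
eef_rot: [0.994, -0.111, -0.001, 0.001]
force: [-0.3, 0.3, -0.4]
width: 0.046
gripper_force: 0.0
```

```bash
python3 go.py .5705 .2124 -.003; python3 - <<'E'
from cell import bot; from h import *
w=bot.read_camera("wrist"); cv2.imwrite("pics/w4.png",w["frame"][:,:,::-1])
E
```

```text
pos [0.5703 0.2141 0.0357] xang -12.71 zax [-1.4e-03 -8.0e-04 -1.0e+00] F [-0.3  0.3 -0.4] w 0.046 gf 0.0 q [ 0.69  0.12 -0.16 -0.   -1.29  0.66] t 9.35
tool units to target [0.002 0.006 0.155]
```

View pics/w4.png

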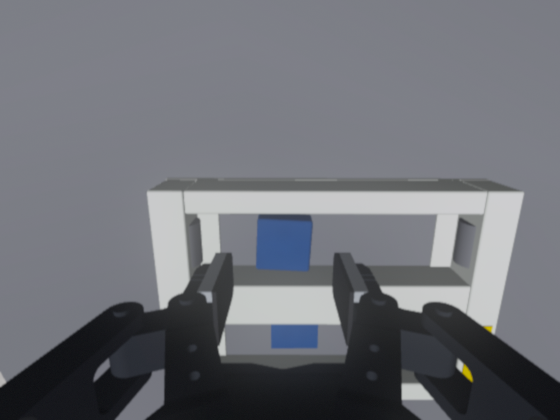

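The cake is centred at (285,243), between the open fingers at columns about 225 and 345. I descend and close.

Emit:
apply_moves([
  {"ax": 0,"ay": 0,"az": 0,"tx": 0,"ty": 0,"tz": 0.06,"grip": 0.54},
  {"ax": 0,"ay": 0,"az": 0,"tx": 0,"ty": 0,"tz": 0.1,"grip": 0.54},
  {"ax": 0,"ay": 0,"az": 0,"tx": 0,"ty": 0,"tz": 0.13,"grip": 0.54},
  {"ax": 0,"ay": 0,"az": 0,"tx": 0,"ty": 0,"tz": 0.15,"grip": 0.54},
  {"ax": 0,"ay": 0,"az": 0,"tx": 0,"ty": 0,"tz": 0.158,"grip": 0.54},
  {"ax": 0,"ay": 0,"az": 0,"tx": 0,"ty": 0,"tz": 0.158,"grip": 0.54},
])

```text
clock: 10.15
position: [0.5707, 0.212, -0.0023]
eef_rot: [0.994, -0.112, 0.0, -0.0]
force: [-0.9, -0.1, 0.9]
width: 0.0463
gripper_force: 0.0
```

Emit:
apply_moves([
  {"ax": 0,"ay": 0,"az": 0,"tx": 0,"ty": 0,"tz": 0,"grip": 0.4},
  {"ax": 0,"ay": 0,"az": 0,"tx": 0,"ty": 0,"tz": 0,"grip": 0.2},
  {"ax": 0,"ay": 0,"az": 0,"tx": 0,"ty": 0,"tz": 0,"grip": 0},
  {"ax": 0,"ay": 0,"az": 0,"tx": 0,"ty": 0,"tz": 0,"grip": 0},
  {"ax": 0,"ay": 0,"az": 0,"tx": 0,"ty": 0,"tz": 0,"grip": 0},
], grip_force=30)

```text
clock: 10.78
position: [0.5708, 0.2122, -0.0022]
eef_rot: [0.994, -0.112, 0.0, -0.0]
force: [-0.0, 0.6, 2.2]
width: 0.0289
gripper_force: 34.6
```

Emit:
apply_moves([
  {"ax": 0,"ay": 0,"az": 0,"tx": 0,"ty": 0,"tz": -0.03,"grip": 0},
  {"ax": 0,"ay": 0,"az": 0,"tx": 0,"ty": 0,"tz": -0.1,"grip": 0},
  {"ax": 0,"ay": 0,"az": 0,"tx": 0,"ty": 0,"tz": -0.3,"grip": 0},
  {"ax": 0,"ay": 0,"az": 0,"tx": 0,"ty": 0,"tz": -0.5,"grip": 0},
  {"ax": 0,"ay": 0,"az": 0,"tx": 0,"ty": 0,"tz": -0.5,"grip": 0},
])

```text
clock: 11.4
position: [0.5731, 0.213, 0.1298]
eef_rot: [0.994, -0.112, 0.004, -0.003]
force: [0.4, 0.3, -0.1]
width: 0.0287
gripper_force: 34.5
```

Emit:
apply_moves([
  {"ax": 0,"ay": 0,"az": 0.3,"tx": 0.03,"ty": 0.2,"tz": 0,"grip": 0},
  {"ax": 0,"ay": 0,"az": 0.6,"tx": 0.06,"ty": 0.4,"tz": 0,"grip": 0},
  {"ax": 0,"ay": 0,"az": 0.9,"tx": 0.09,"ty": 0.6,"tz": 0,"grip": 0},
  {"ax": 0,"ay": 0,"az": 1,"tx": 0.11,"ty": 0.8,"tz": 0,"grip": 0},
  {"ax": 0,"ay": 0,"az": 1,"tx": 0.13,"ty": 1,"tz": 0,"grip": 0},
  {"ax": 0,"ay": 0,"az": 1,"tx": 0.13,"ty": 1,"tz": 0,"grip": 0},
])

```text
clock: 12.15
position: [0.5462, -0.0417, 0.1231]
eef_rot: [0.935, -0.356, 0.0, 0.0]
force: [-0.0, 0.7, -0.6]
width: 0.0293
gripper_force: 34.5
```

```bash
python3 go.py .524 -.302 .12
```

```text
pos [ 0.5462 -0.0417  0.1231] xang -41.7 zax [ 4.e-04 -2.e-04 -1.e+00] F [-0.   0.7 -0.6] w 0.0293 gf 34.5 q [ 0.29 -0.09 -0.21  0.   -1.45  0.55] t 12.15
tool units to target [0.626 0.836 0.013]
```

Emit:
apply_moves([
  {"ax": 0,"ay": 0,"az": 0.3,"tx": 0.12,"ty": 0.16,"tz": 0,"grip": 0},
  {"ax": 0,"ay": 0,"az": 0.6,"tx": 0.25,"ty": 0.33,"tz": 0,"grip": 0},
  {"ax": 0,"ay": 0,"az": 0.9,"tx": 0.38,"ty": 0.5,"tz": 0,"grip": 0},
  {"ax": 0,"ay": 0,"az": 1,"tx": 0.5,"ty": 0.67,"tz": 0,"grip": 0},
  {"ax": 0,"ay": 0,"az": 1,"tx": 0.626,"ty": 0.836,"tz": 0,"grip": 0},
  {"ax": 0,"ay": 0,"az": 1,"tx": 0.626,"ty": 0.836,"tz": 0,"grip": 0},
  {"ax": 0,"ay": 0,"az": 1,"tx": 0.626,"ty": 0.836,"tz": 0,"grip": 0},
])

```text
clock: 13.02
position: [0.5258, -0.2987, 0.1224]
eef_rot: [0.819, -0.574, -0.0, -0.0]
force: [-0.4, 0.7, -0.8]
width: 0.0289
gripper_force: 34.5
```

```bash
python3 go.py .524 -.302 -.004; python3 - <<'E'
from cell import bot; from h import *
w=bot.read_camera("wrist"); cv2.imwrite("pics/w5.png",w["frame"][:,:,::-1]); o=bot.get_obs()
p=o["position"]; print(proj(w,[[p[0],p[1],.035],[p[0],p[1],.004]]))
E
```

```text
pos [ 0.5258 -0.2987  0.1224] xang -70.12 zax [-4.e-04  3.e-04 -1.e+00] F [-0.4  0.7 -0.8] w 0.0289 gf 34.5 q [-0.19  0.06 -0.06 -0.   -1.45  0.53] t 13.025
tool units to target [0.01  0.011 0.506]
[[281.56086706 207.45428246]
 [281.66586834 197.38246116]]
```

View pics/w5.png

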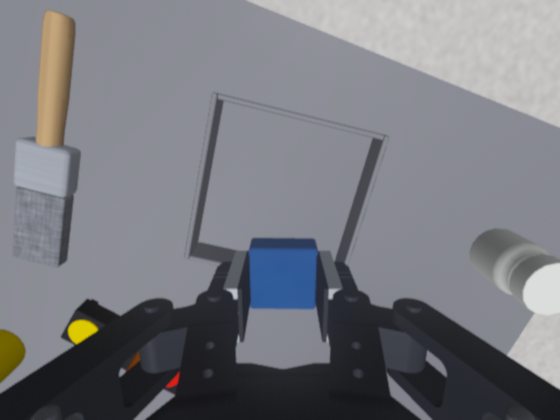

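The cake is held at (283,272). The scrap tray's rim runs (215,94), (386,135) to (187,255), and the target is about its centre. I lower it, release and lift.

Emit:
apply_moves([
  {"ax": 0,"ay": 0,"az": 0,"tx": 0.02,"ty": 0.01,"tz": 0.2,"grip": 0},
  {"ax": 0,"ay": 0,"az": 0,"tx": 0.02,"ty": 0.01,"tz": 0.35,"grip": 0},
  {"ax": 0,"ay": 0,"az": 0,"tx": 0.02,"ty": 0.01,"tz": 0.45,"grip": 0},
  {"ax": 0,"ay": 0,"az": 0,"tx": 0.02,"ty": 0.01,"tz": 0.49,"grip": 0},
  {"ax": 0,"ay": 0,"az": 0,"tx": 0.02,"ty": 0.01,"tz": 0.505,"grip": 0},
  {"ax": 0,"ay": 0,"az": 0,"tx": 0.02,"ty": 0.01,"tz": 0.51,"grip": 0},
  {"ax": 0,"ay": 0,"az": 0,"tx": 0.02,"ty": 0.01,"tz": 0.51,"grip": 0},
])

```text
clock: 13.95
position: [0.5256, -0.3048, -0.0039]
eef_rot: [0.819, -0.574, 0.001, -0.0]
force: [-0.2, 0.1, -0.7]
width: 0.029
gripper_force: 34.5
```

Emit:
apply_moves([
  {"ax": 0,"ay": 0,"az": 0,"tx": 0,"ty": 0,"tz": 0,"grip": 0.45},
  {"ax": 0,"ay": 0,"az": 0,"tx": 0,"ty": 0,"tz": 0,"grip": 0.5},
  {"ax": 0,"ay": 0,"az": 0,"tx": 0,"ty": 0,"tz": 0,"grip": 0.5},
  {"ax": 0,"ay": 0,"az": 0,"tx": 0,"ty": 0,"tz": -0.1,"grip": 0.5},
  {"ax": 0,"ay": 0,"az": 0,"tx": 0,"ty": 0,"tz": -0.3,"grip": 0.5},
  {"ax": 0,"ay": 0,"az": 0,"tx": 0,"ty": 0,"tz": -0.5,"grip": 0.5},
  {"ax": 0,"ay": 0,"az": 0,"tx": 0,"ty": 0,"tz": -0.5,"grip": 0.5},
])

```text
clock: 14.82
position: [0.5273, -0.306, 0.126]
eef_rot: [0.819, -0.574, 0.005, -0.001]
force: [-0.4, -0.4, -0.1]
width: 0.0428
gripper_force: 0.0
```

```bash
python3 go.py .592 -.113 .16; python3 - <<'E'
from cell import bot; from h import *; import pickle
w=bot.read_camera("wrist"); pickle.dump(w,open("w6.pkl","wb")); hsv=cv2.cvtColor(w["frame"],cv2.COLOR_RGB2HSV)
m=(hsv[...,0]>=100)&(hsv[...,0]<=130)&(hsv[...,1]>150)
for b in blobs(m,50): print("blue",b.mean(0),b.min(0),b.max(0),rect(ray(w,b,.018)))
E
```

```text
pos [ 0.5273 -0.306   0.126 ] xang -70.11 zax [ 0.0087 -0.0038 -1.    ] F [-0.4 -0.4 -0.1] w 0.0428 gf 0.0 q [-0.2   0.06 -0.05  0.   -1.44  0.54] t 14.825
tool units to target [-0.637 -0.507 -0.137]
blue [112.73076923 360.76923077] [108 355] [116 366] [ 627.3 -102.7   12.5    7.6  -77.9]
blue [285.19512195 203.20325203] [269 187] [302 219] [ 524.9 -304.8   27.1   27.1   18.2]
```

The cake is in the scrap tray at (0.525,−0.305). On to the cassette.

```bash
python3 go.py .602 -.055 .21
```

```text
pos [ 0.5261 -0.3051  0.1226] xang -70.12 zax [ 0.0045 -0.0013 -1.    ] F [-0.4  0.6 -0.3] w 0.0429 gf 0.0 q [-0.2   0.07 -0.06  0.   -1.44  0.54] t 14.875
tool units to target [-0.837 -0.627 -0.349]
```

Emit:
apply_moves([
  {"ax": 0,"ay": 0,"az": 0.3,"tx": -0.15,"ty": -0.12,"tz": -0.1,"grip": 0.5},
  {"ax": 0,"ay": 0,"az": 0.6,"tx": -0.3,"ty": -0.24,"tz": -0.2,"grip": 0.5},
  {"ax": 0,"ay": 0,"az": 0.9,"tx": -0.5,"ty": -0.37,"tz": -0.35,"grip": 0.5},
  {"ax": 0,"ay": 0,"az": 1,"tx": -0.67,"ty": -0.5,"tz": -0.35,"grip": 0.5},
  {"ax": 0,"ay": 0,"az": 1,"tx": -0.84,"ty": -0.627,"tz": -0.35,"grip": 0.5},
  {"ax": 0,"ay": 0,"az": 1,"tx": -0.84,"ty": -0.627,"tz": -0.35,"grip": 0.5},
  {"ax": 0,"ay": 0,"az": 1,"tx": -0.84,"ty": -0.627,"tz": -0.35,"grip": 0.5},
])

```text
clock: 15.75
position: [0.6006, -0.0539, 0.2063]
eef_rot: [-0.651, 0.759, 0.0, -0.001]
force: [-0.9, 0.1, -0.3]
width: 0.043
gripper_force: 0.0
```

```bash
python3 - <<'E'
from cell import bot; from h import *; import pickle
w=bot.read_camera("wrist"); pickle.dump(w,open("w7.pkl","wb")); cv2.imwrite("pics/w7.png",w["frame"][:,:,::-1]); print(proj(w,[[.592,-.113,.06]]))
hsv=cv2.cvtColor(w["frame"],cv2.COLOR_RGB2HSV)
m=(hsv[...,0]>=5)&(hsv[...,0]<=17)&(hsv[...,1]>150)
for b in blobs(m,50): print("tab",b.min(0),b.max(0),ray(w,b.mean(0),.06).round(4),rect(ray(w,b,.06)))
E
python3 go.py .592 -.113 .16
```

```text
[[281.07075247 124.05526707]]
tab [  0 309] [ 17 327] [[0.9044 0.0376 0.06  ]] [904.6  37.5  30.2   6.1  27.7]
tab [267 107] [284 141] [[ 0.5969 -0.1138  0.06  ]] [ 596.9 -113.5   29.1   13.6   76.3]
tab [476   0] [500  85] [[ 0.4121 -0.153   0.06  ]] [ 412.1 -151.9   66.9   17.   -85.8]
pos [ 0.6006 -0.0545  0.2066] xang -98.79 zax [-1.4e-03 -5.0e-04 -1.0e+00] F [ 0.5 -1.  -0.2] w 0.0425 gf 0.0 q [ 0.24  0.05  0.08  0.   -1.6  -0.39] t 15.8
tool units to target [ 0.236 -0.002  0.187]
```

View pics/w7.png

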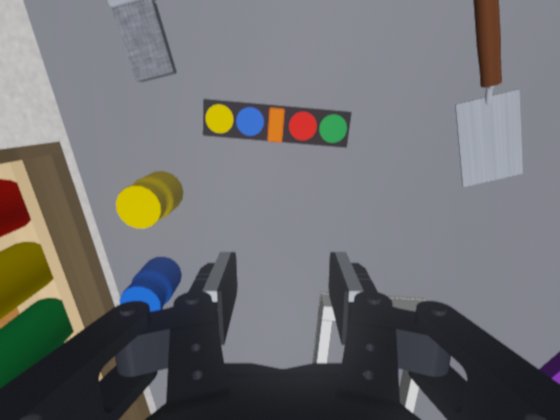

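The wrist view shows the black cassette, corners (204,99) to (347,147), with the tab at (275,124) and the yellow and green cakes at (219,118) and (333,128). The yellow and blue jars are at (145,203) and (150,290).

```bash
python3 - <<'E'
from h import *; import pickle
w=pickle.load(open("w7.pkl","rb")); hsv=cv2.cvtColor(w["frame"],cv2.COLOR_RGB2HSV); I=np.indices(hsv.shape[:2])
roi=(I[1]>195)&(I[1]<360)&(I[0]>90)&(I[0]<155)
m=((hsv[...,2]<60)|(hsv[...,1]>120))&roi
b=max(blobs(m,100),key=len); print(rect(ray(w,b,.024)))
C=[]
for lo,hi in((20,35),(50,80)):
  x=[b for b in blobs((hsv[...,0]>=lo)&(hsv[...,0]<=hi)&(hsv[...,1]>120)&roi,50)][0]; (c,r)=cv2.minEnclosingCircle(x); C.append(ray(w,c,.024)[0]); print(c,r)
C=np.array(C); print(C.mean(0),np.degrees(np.arctan2(*(C[1]-C[0])[1::-1])))
E
```

```text
[ 597.8 -112.3   33.1   16.2   76.6]
(218.5, 118.5) 15.182326316833496
(332.5652160644531, 128.12112426757812) 14.329591751098633
[ 0.59735626 -0.1132404   0.024     ] 166.53088461708867
```

```bash
python3 go.py .5972 -.1134 .06
```

```text
pos [ 0.6006 -0.0545  0.2066] xang -98.79 zax [-1.4e-03 -5.0e-04 -1.0e+00] F [ 0.5 -1.  -0.2] w 0.0425 gf 0.0 q [ 0.24  0.05  0.08  0.   -1.6  -0.39] t 15.8
tool units to target [ 0.235 -0.023  0.587]
```

Emit:
apply_moves([
  {"ax": 0,"ay": 0,"az": 0.164,"tx": 0.235,"ty": -0.023,"tz": 0,"grip": 0.5},
  {"ax": 0,"ay": 0,"az": 0.164,"tx": 0.235,"ty": -0.023,"tz": 0.1,"grip": 0.5},
  {"ax": 0,"ay": 0,"az": 0.164,"tx": 0.235,"ty": -0.023,"tz": 0.3,"grip": 0.5},
  {"ax": 0,"ay": 0,"az": 0.164,"tx": 0.235,"ty": -0.023,"tz": 0.48,"grip": 0.5},
  {"ax": 0,"ay": 0,"az": 0.164,"tx": 0.235,"ty": -0.023,"tz": 0.57,"grip": 0.5},
  {"ax": 0,"ay": 0,"az": 0.164,"tx": 0.235,"ty": -0.023,"tz": 0.587,"grip": 0.5},
  {"ax": 0,"ay": 0,"az": 0.164,"tx": 0.235,"ty": -0.023,"tz": 0.587,"grip": 0.5},
])

```text
clock: 16.68
position: [0.598, -0.1138, 0.0618]
eef_rot: [-0.619, 0.785, -0.001, 0.0]
force: [0.2, 0.2, 0.7]
width: 0.0428
gripper_force: 0.0
```

```bash
python3 - <<'E'
from cell import bot; from h import *; import pickle
w=bot.read_camera("wrist"); pickle.dump(w,open("w8.pkl","wb")); cv2.imwrite("pics/w8.png",w["frame"][:,:,::-1])
hsv=cv2.cvtColor(w["frame"],cv2.COLOR_RGB2HSV)
m=(hsv[...,0]>=5)&(hsv[...,0]<=17)&(hsv[...,1]>150)
for b in blobs(m,50): print("tab",b.min(0),b.max(0),ray(w,b.mean(0),.06).round(4),rect(ray(w,b,.06)))
E
python3 go.py .5972 -.1134 .0135
```

```text
tab [271 209] [297 277] [[ 0.5956 -0.1183  0.06  ]] [ 595.5 -118.4   37.6   13.3   75.9]
pos [ 0.5984 -0.1135  0.0624] xang -103.5 zax [ 2.1e-03 -4.0e-04 -1.0e+00] F [0.4 0.6 0.8] w 0.0428 gf 0.0 q [ 0.14  0.1  -0.14  0.   -1.34 -0.38] t 16.725
tool units to target [0.001 0.005 0.195]
```

View pics/w8.png

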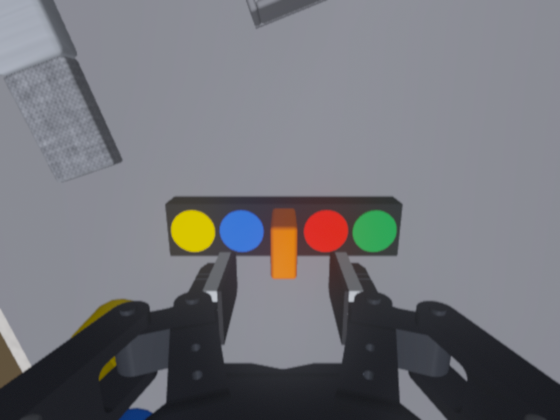

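The cassette is square to the fingers, with the tab at (284,243) midway between them. I descend and pinch it. I've now viewed one picture over the limit of ten, so from here on I'll measure by numbers only.

Emit:
apply_moves([
  {"ax": 0,"ay": 0,"az": 0,"tx": 0,"ty": 0.004,"tz": 0.06,"grip": 0.5},
  {"ax": 0,"ay": 0,"az": 0,"tx": 0,"ty": 0.004,"tz": 0.12,"grip": 0.5},
  {"ax": 0,"ay": 0,"az": 0,"tx": 0,"ty": 0.004,"tz": 0.17,"grip": 0.5},
  {"ax": 0,"ay": 0,"az": 0,"tx": 0,"ty": 0.004,"tz": 0.19,"grip": 0.5},
  {"ax": 0,"ay": 0,"az": 0,"tx": 0,"ty": 0.004,"tz": 0.19,"grip": 0.5},
  {"ax": 0,"ay": 0,"az": 0,"tx": 0,"ty": 0.004,"tz": 0.19,"grip": 0.3},
  {"ax": 0,"ay": 0,"az": 0,"tx": 0,"ty": 0.004,"tz": 0.19,"grip": 0.1},
  {"ax": 0,"ay": 0,"az": 0,"tx": 0,"ty": 0.004,"tz": 0.19,"grip": 0.0},
], grip_force=60)

```text
clock: 17.73
position: [0.5972, -0.1127, 0.0141]
eef_rot: [-0.619, 0.785, -0.001, 0.0]
force: [0.5, -0.2, 2.5]
width: 0.0136
gripper_force: 59.1
```

Emit:
apply_moves([
  {"ax": 0,"ay": 0,"az": 0,"tx": 0,"ty": 0,"tz": 0,"grip": 0},
  {"ax": 0,"ay": 0,"az": 0,"tx": 0,"ty": 0,"tz": 0,"grip": 0},
])

```text
clock: 17.98
position: [0.5972, -0.1127, 0.0141]
eef_rot: [-0.619, 0.785, -0.001, 0.0]
force: [-0.5, 0.3, 4.6]
width: 0.013
gripper_force: 59.2
```

```bash
python3 go.py .5972 -.1134 .0135
```

```text
pos [ 0.5972 -0.1127  0.0141] xang -103.46 zax [ 1.3e-03 -3.0e-04 -1.0e+00] F [-0.5  0.3  4.6] w 0.013 gf 59.2 q [ 0.14  0.13 -0.19  0.   -1.25 -0.38] t 17.975
tool units to target [ 0.003 -0.001  0.002]
```

Pinched: opening 13 mm at 59 N. The soles are at z = 0 with TCP 14.1 mm, so home should be at TCP ≈ 24 mm. I lift, then turn and carry.

Emit:
apply_moves([
  {"ax": 0,"ay": 0,"az": 0,"tx": 0,"ty": 0,"tz": -0.03,"grip": 0},
  {"ax": 0,"ay": 0,"az": 0,"tx": 0,"ty": 0,"tz": -0.1,"grip": 0},
  {"ax": 0,"ay": 0,"az": 0,"tx": 0,"ty": 0,"tz": -0.25,"grip": 0},
  {"ax": 0,"ay": 0,"az": 0,"tx": 0,"ty": 0,"tz": -0.4,"grip": 0},
  {"ax": 0,"ay": 0,"az": 0,"tx": 0,"ty": 0,"tz": -0.5,"grip": 0},
  {"ax": 0,"ay": 0,"az": 0,"tx": 0,"ty": 0,"tz": -0.5,"grip": 0},
])

```text
clock: 18.73
position: [0.5979, -0.1128, 0.1416]
eef_rot: [-0.619, 0.785, -0.002, 0.002]
force: [0.1, 0.3, -2.8]
width: 0.0131
gripper_force: 58.8
```

Emit:
apply_moves([
  {"ax": 0,"ay": 0,"az": -0.2,"tx": -0.07,"ty": 0.04,"tz": 0,"grip": 0},
  {"ax": 0,"ay": 0,"az": -0.45,"tx": -0.16,"ty": 0.09,"tz": 0,"grip": 0},
  {"ax": 0,"ay": 0,"az": -0.7,"tx": -0.25,"ty": 0.15,"tz": 0,"grip": 0},
  {"ax": 0,"ay": 0,"az": -0.9,"tx": -0.32,"ty": 0.19,"tz": 0,"grip": 0},
  {"ax": 0,"ay": 0,"az": -1,"tx": -0.36,"ty": 0.21,"tz": 0,"grip": 0},
])

```text
clock: 19.35
position: [0.5658, -0.0121, 0.137]
eef_rot: [0.795, -0.607, -0.001, 0.001]
force: [-0.4, 0.1, -1.8]
width: 0.0132
gripper_force: 58.7
```

Emit:
apply_moves([
  {"ax": 0,"ay": 0,"az": -0.2,"tx": -0.1,"ty": 0,"tz": 0,"grip": 0},
  {"ax": 0,"ay": 0,"az": -0.45,"tx": -0.2,"ty": 0,"tz": 0,"grip": 0},
  {"ax": 0,"ay": 0,"az": -0.7,"tx": -0.3,"ty": 0.01,"tz": 0,"grip": 0},
  {"ax": 0,"ay": 0,"az": -0.9,"tx": -0.38,"ty": 0.01,"tz": 0,"grip": 0},
  {"ax": 0,"ay": 0,"az": -1,"tx": -0.417,"ty": 0.01,"tz": 0,"grip": 0},
])

```text
clock: 19.98
position: [0.5365, 0.0876, 0.1376]
eef_rot: [0.92, -0.391, -0.0, 0.0]
force: [-0.0, -0.1, -1.1]
width: 0.013
gripper_force: 58.7
```

Emit:
apply_moves([
  {"ax": 0,"ay": 0,"az": -0.2,"tx": -0.08,"ty": -0.04,"tz": 0,"grip": 0},
  {"ax": 0,"ay": 0,"az": -0.45,"tx": -0.19,"ty": -0.1,"tz": 0,"grip": 0},
  {"ax": 0,"ay": 0,"az": -0.7,"tx": -0.3,"ty": -0.15,"tz": 0,"grip": 0},
  {"ax": 0,"ay": 0,"az": -0.9,"tx": -0.38,"ty": -0.2,"tz": 0,"grip": 0},
  {"ax": 0,"ay": 0,"az": -1,"tx": -0.43,"ty": -0.22,"tz": 0,"grip": 0},
  {"ax": 0,"ay": 0,"az": -1,"tx": -0.43,"ty": -0.22,"tz": 0,"grip": 0},
])

```text
clock: 20.72
position: [0.5019, 0.2028, 0.138]
eef_rot: [0.988, -0.152, -0.0, 0.0]
force: [-0.4, 0.4, -2.1]
width: 0.0131
gripper_force: 58.7
```

```bash
python3 go.py .503 .2032 .1
```

```text
pos [0.5019 0.2028 0.138 ] xang -17.53 zax [-5.e-04 -5.e-04 -1.e+00] F [-0.4  0.4 -2.1] w 0.0131 gf 58.7 q [ 0.76 -0.11 -0.2   0.   -1.48  0.51] t 20.725
tool units to target [ 0.004 -0.003  0.152]
```

Emit:
apply_moves([
  {"ax": 0,"ay": 0,"az": -0.161,"tx": 0.004,"ty": -0.003,"tz": 0,"grip": 0},
  {"ax": 0,"ay": 0,"az": -0.161,"tx": 0.004,"ty": -0.003,"tz": 0.1,"grip": 0},
  {"ax": 0,"ay": 0,"az": -0.161,"tx": 0.004,"ty": -0.003,"tz": 0.2,"grip": 0},
  {"ax": 0,"ay": 0,"az": -0.161,"tx": 0.004,"ty": -0.003,"tz": 0.25,"grip": 0},
  {"ax": 0,"ay": 0,"az": -0.161,"tx": 0.004,"ty": -0.003,"tz": 0.25,"grip": 0},
  {"ax": 0,"ay": 0,"az": -0.161,"tx": 0.004,"ty": -0.003,"tz": 0.25,"grip": 0},
])

```text
clock: 21.48
position: [0.504, 0.2032, 0.077]
eef_rot: [0.994, -0.113, 0.001, -0.0]
force: [0.3, -0.1, -1.1]
width: 0.0136
gripper_force: 58.7
```

```bash
python3 go.py .503 .2032 .06; python3 - <<'E'
from cell import bot; from h import *; import pickle
w=bot.read_camera("wrist"); o=bot.get_obs(); pickle.dump((w,o),open("w9.pkl","wb"))
hsv=cv2.cvtColor(w["frame"],cv2.COLOR_RGB2HSV); p=o["position"]
T=np.array([.5342,.1961,0]); a=np.radians(77.15); uy=np.array([np.cos(a),np.sin(a),0]); ux=np.array([uy[1],-uy[0],0])
print("pred deck centre,far corners,tab top",proj(w,[p+[0,0,.010],p+[0,0,.010]+.0175*ux+.0725*uy,p+[0,0,.010]+.0175*ux-.0725*uy,p+[0,0,.046]]).round(1).tolist())
print("pred tray outer far, plain bay far/near rim",proj(w,[T+x*ux+y*uy+[0,0,.034] for x in(.064,.052,.012) for y in((.093,-.093) if x>.06 else(.075,-.075))]).round(1).tolist())
for nm,lo,hi in(("red",0,4),("or",5,17),("yel",20,35),("grn",50,80),("blu",100,130)):
  m=(hsv[...,0]>=lo)&(hsv[...,0]<=hi)&(hsv[...,1]>120)&(hsv[...,2]>60)
  for b in blobs(m,80): print(nm,b.mean(0).round(1),b.min(0),b.max(0))
g=cv2.cvtColor(w["frame"],cv2.COLOR_RGB2GRAY)
for x in (180,240,283,330,390): print(x,g[150:300:4,x].tolist())
E
```

```text
pos [0.504  0.2032 0.077 ] xang -12.93 zax [ 1.7e-03  5.0e-04 -1.0e+00] F [ 0.3 -0.1 -1.1] w 0.0136 gf 58.7 q [ 0.75 -0.08 -0.29  0.   -1.36  0.59] t 21.475
tool units to target [-0.004  0.001  0.068]
pred deck centre,far corners,tab top [[282.4, 262.2], [127.8, 228.3], [437.1, 227.7], [282.3, 303.2]]
pred tray outer far, plain bay far/near rim [[115.9, 65.2], [449.7, 64.3], [150.6, 87.9], [415.1, 87.3], [158.0, 158.6], [407.9, 158.0]]
red [338.6 261.8] [312 237] [366 290]
or [282.7 286. ] [264 236] [302 334]
yel [165.8 263.2] [137 237] [195 290]
yel [148.3 208.4] [139 199] [158 219]
yel [418.2 208.4] [408 198] [428 221]
grn [399.6 263.1] [371 237] [428 289]
blu [225.2 260.8] [200 237] [253 289]
blu [256.8 207.6] [237 199] [277 216]
180 [208, 166, 130, 208, 208, 208, 208, 208, 208, 208, 208, 208, 205, 207, 207, 206, 206, 83, 66, 64, 69, 68, 67, 129, 168, 168, 167, 167, 167, 167, 167, 167, 167, 167, 147, 55, 101, 51]
240 [137, 112, 131, 207, 207, 208, 207, 208, 207, 207, 207, 206, 120, 97, 96, 95, 94, 61, 57, 55, 60, 59, 57, 96, 96, 96, 95, 95, 67, 42, 44, 41, 41, 40, 39, 39, 39, 57]
283 [136, 115, 136, 207, 207, 208, 207, 208, 207, 207, 207, 206, 139, 133, 132, 131, 130, 63, 55, 53, 58, 60, 67, 66, 65, 64, 63, 63, 63, 77, 114, 126, 126, 126, 126, 126, 126, 126]
330 [135, 110, 138, 207, 207, 207, 207, 207, 207, 207, 207, 207, 141, 133, 133, 132, 131, 65, 59, 55, 61, 60, 74, 87, 87, 84, 82, 81, 81, 75, 54, 43, 40, 39, 38, 38, 38, 58]
390 [208, 152, 146, 208, 208, 208, 208, 208, 208, 208, 208, 208, 202, 165, 125, 106, 99, 63, 59, 57, 63, 62, 66, 113, 112, 112, 112, 110, 110, 110, 109, 109, 108, 108, 108, 50, 100, 67]
```

```bash
python3 - <<'E'
from h import *; import pickle
w,o=pickle.load(open("w9.pkl","rb")); g=cv2.cvtColor(w["frame"],cv2.COLOR_RGB2GRAY).astype(float); p=o["position"]
T=np.array([.5342,.1961,0]); a=np.radians(77.15); uy=np.array([np.cos(a),np.sin(a),0]); ux=np.array([uy[1],-uy[0],0])
def tr(P): d=(P-T); return np.c_[d@ux,d@uy]*1000
for r0,r1,s in((155,170,1),(190,204,-1)):
  cols=np.arange(225,345,10); e=[]
  for x in cols:
    d=np.diff(g[r0:r1,x])*s; i=d.argmax(); k=slice(max(i-1,0),i+2); e.append(r0+.5+(np.arange(len(d))[k]*d[k].clip(0)).sum()/d[k].clip(0).sum())
  t=tr(ray(w,np.c_[cols,e],.034)); print("edge x",t[:,0].round(2), "slope deg",np.degrees(np.polyfit(t[:,1],t[:,0],1)[0]).round(2))
hsv=cv2.cvtColor(w["frame"],cv2.COLOR_RGB2HSV)
for r in (203,208): 
  m=(hsv[r,:,0]>=20)&(hsv[r,:,0]<=35)&(hsv[r,:,1]>120); c=np.where(m)[0]; L=c[c<280];Rr=c[c>280]
  print("marks y",tr(ray(w,[(L.min()-.5,r),(L.max()+.5,r),(Rr.min()-.5,r),(Rr.max()+.5,r)],.034))[:,1].round(1))
C=tr(ray(w,[(166,263.5),(399.5,263),(282.75,263.2)],p[2]+.010)); print("cassette in tray frame",C.round(2), "tcp",tr(p[None]).round(2))
E
```

```text
edge x [11.88 11.88 11.87 11.85 11.86 11.84 11.84 11.84 11.82 11.82 11.82 11.81] slope deg 0.06
edge x [-12.05 -12.1  -12.17 -12.09 -12.08 -11.78 -11.74 -11.74 -11.79 -11.81
 -11.82 -11.82] slope deg -0.33
marks y [ 90.1  78.2 -78.8 -90. ]
marks y [ 89.8  78.6 -78.5 -90.4]
cassette in tray frame [[-31.59  56.66]
 [-31.55 -56.27]
 [-31.54   0.16]] tcp [[-31.03   0.31]]
```

The tray edges read within 0.2 mm of where I expected. The cassette is 0.5 mm off the bay centre in x and 0.2 mm in y, and square to the bay. I go straight down.

Emit:
apply_moves([
  {"ax": 0,"ay": 0,"az": 0,"tx": -0.002,"ty": 0,"tz": 0.04,"grip": 0},
  {"ax": 0,"ay": 0,"az": 0,"tx": -0.002,"ty": 0,"tz": 0.08,"grip": 0},
  {"ax": 0,"ay": 0,"az": 0,"tx": -0.002,"ty": 0,"tz": 0.1,"grip": 0},
  {"ax": 0,"ay": 0,"az": 0,"tx": -0.002,"ty": 0,"tz": 0.115,"grip": 0},
  {"ax": 0,"ay": 0,"az": 0,"tx": -0.002,"ty": 0,"tz": 0.13,"grip": 0},
  {"ax": 0,"ay": 0,"az": 0,"tx": -0.002,"ty": 0,"tz": 0.13,"grip": 0},
  {"ax": 0,"ay": 0,"az": 0,"tx": -0.002,"ty": 0,"tz": 0.13,"grip": 0},
])

```text
clock: 22.4
position: [0.503, 0.2033, 0.0435]
eef_rot: [0.994, -0.112, 0.0, -0.0]
force: [0.4, -0.6, -1.2]
width: 0.0131
gripper_force: 58.7
```

```bash
python3 go.py .503 .2032 .024
```

```text
pos [0.503  0.2033 0.0435] xang -12.91 zax [ 4.e-04  1.e-04 -1.e+00] F [ 0.4 -0.6 -1.2] w 0.0131 gf 58.7 q [ 0.75 -0.06 -0.34  0.   -1.3   0.59] t 22.4
tool units to target [0.    0.    0.078]
```

Emit:
apply_moves([
  {"ax": 0,"ay": 0,"az": 0,"tx": 0,"ty": 0,"tz": 0.01,"grip": 0},
  {"ax": 0,"ay": 0,"az": 0,"tx": 0,"ty": 0,"tz": 0.02,"grip": 0},
  {"ax": 0,"ay": 0,"az": 0,"tx": 0,"ty": 0,"tz": 0.03,"grip": 0},
  {"ax": 0,"ay": 0,"az": 0,"tx": 0,"ty": 0,"tz": 0.03,"grip": 0},
])

```text
clock: 22.9
position: [0.5027, 0.2031, 0.0355]
eef_rot: [0.994, -0.112, -0.0, 0.0]
force: [-0.0, -0.7, -1.7]
width: 0.0132
gripper_force: 58.7
```

Emit:
apply_moves([
  {"ax": 0,"ay": 0,"az": 0,"tx": 0,"ty": 0,"tz": 0.01,"grip": 0},
  {"ax": 0,"ay": 0,"az": 0,"tx": 0,"ty": 0,"tz": 0.02,"grip": 0},
  {"ax": 0,"ay": 0,"az": 0,"tx": 0,"ty": 0,"tz": 0.028,"grip": 0},
  {"ax": 0,"ay": 0,"az": 0,"tx": 0,"ty": 0,"tz": 0.028,"grip": 0},
])

```text
clock: 23.4
position: [0.5035, 0.2033, 0.0293]
eef_rot: [0.994, -0.112, 0.001, -0.0]
force: [1.7, -0.9, 2.4]
width: 0.0132
gripper_force: 59.3
```

Emit:
apply_moves([
  {"ax": 0,"ay": 0,"az": 0,"tx": 0,"ty": 0,"tz": 0.008,"grip": 0},
  {"ax": 0,"ay": 0,"az": 0,"tx": 0,"ty": 0,"tz": 0.014,"grip": 0},
  {"ax": 0,"ay": 0,"az": 0,"tx": 0,"ty": 0,"tz": 0.014,"grip": 0},
])

```text
clock: 23.78
position: [0.5027, 0.2032, 0.0249]
eef_rot: [0.994, -0.112, -0.0, 0.0]
force: [1.9, -0.3, 0.3]
width: 0.0132
gripper_force: 59.3
```

Emit:
apply_moves([
  {"ax": 0,"ay": 0,"az": 0,"tx": 0,"ty": 0,"tz": 0.005,"grip": 0},
  {"ax": 0,"ay": 0,"az": 0,"tx": 0,"ty": 0,"tz": 0.008,"grip": 0},
  {"ax": 0,"ay": 0,"az": 0,"tx": 0,"ty": 0,"tz": 0.008,"grip": 0},
])

```text
clock: 24.15
position: [0.5028, 0.2032, 0.024]
eef_rot: [0.994, -0.112, 0.0, 0.0]
force: [-2.1, -1.0, 7.3]
width: 0.0131
gripper_force: 60.1
```

Emit:
apply_moves([
  {"ax": 0,"ay": 0,"az": 0,"tx": 0,"ty": 0,"tz": 0.002,"grip": 0},
  {"ax": 0,"ay": 0,"az": 0,"tx": 0,"ty": 0,"tz": 0.004,"grip": 0},
  {"ax": 0,"ay": 0,"az": 0,"tx": 0,"ty": 0,"tz": 0.004,"grip": 0},
])

```text
clock: 24.52
position: [0.5029, 0.2033, 0.024]
eef_rot: [0.994, -0.112, 0.0, 0.0]
force: [-6.4, -1.4, 12.0]
width: 0.0133
gripper_force: 60.8
```

```bash
python3 go.py .503 .2032 .024
```

```text
pos [0.5029 0.2033 0.024 ] xang -12.89 zax [ 5.e-04 -2.e-04 -1.e+00] F [-6.4 -1.4 12. ] w 0.0133 gf 60.8 q [ 0.76 -0.05 -0.36  0.   -1.26  0.59] t 24.525
tool units to target [0.001 0.    0.   ]
```

TCP holds at 24.0 mm while the force rises to 12 N. That is the predicted home height against a hard stop. I ease off, open and retreat.

Emit:
apply_moves([
  {"ax": 0,"ay": 0,"az": 0,"tx": 0,"ty": 0,"tz": -0.004,"grip": 0},
  {"ax": 0,"ay": 0,"az": 0,"tx": 0,"ty": 0,"tz": -0.004,"grip": 0.2},
  {"ax": 0,"ay": 0,"az": 0,"tx": 0,"ty": 0,"tz": -0.004,"grip": 0.5},
  {"ax": 0,"ay": 0,"az": 0,"tx": 0,"ty": 0,"tz": -0.004,"grip": 0.5},
  {"ax": 0,"ay": 0,"az": 0,"tx": 0,"ty": 0,"tz": -0.06,"grip": 0.5},
  {"ax": 0,"ay": 0,"az": 0,"tx": 0,"ty": 0,"tz": -0.25,"grip": 0.5},
  {"ax": 0,"ay": 0,"az": 0,"tx": 0,"ty": 0,"tz": -0.45,"grip": 0.5},
  {"ax": 0,"ay": 0,"az": 0,"tx": 0,"ty": 0,"tz": -0.45,"grip": 0.5},
])

```text
clock: 25.52
position: [0.5052, 0.2044, 0.1412]
eef_rot: [0.994, -0.112, 0.004, -0.003]
force: [0.2, -0.1, -0.5]
width: 0.0429
gripper_force: 0.0
```

Emit:
apply_moves([
  {"ax": 0,"ay": 0,"az": 0,"tx": -0.2,"ty": 0,"tz": -0.2,"grip": 0.5},
  {"ax": 0,"ay": 0,"az": 0,"tx": -0.25,"ty": 0,"tz": -0.3,"grip": 0.5},
  {"ax": 0,"ay": 0,"az": 0,"tx": -0.25,"ty": 0,"tz": -0.3,"grip": 0.5},
  {"ax": 0,"ay": 0,"az": 0,"tx": -0.25,"ty": 0,"tz": -0.3,"grip": 0.5},
])

```text
clock: 26.02
position: [0.4417, 0.2172, 0.2092]
eef_rot: [0.994, -0.112, -0.0, 0.0]
force: [1.0, 0.3, 0.3]
width: 0.0431
gripper_force: 0.0
```

```bash
python3 - <<'E'
from cell import bot; from h import *; import pickle
w=bot.read_camera("wrist"); o=bot.get_obs(); pickle.dump((w,o),open("w10.pkl","wb")); print(o["clock"],o["position"],o["width"])
hsv=cv2.cvtColor(w["frame"],cv2.COLOR_RGB2HSV)
T=np.array([.5342,.1961,0]); a=np.radians(77.15); uy=np.array([np.cos(a),np.sin(a),0]); ux=np.array([uy[1],-uy[0],0])
tr=lambda P:np.c_[(P-T)@ux,(P-T)@uy]*1000
I=np.indices(hsv.shape[:2]); q=proj(w,[T+[0,0,.034]+x*ux+y*uy for x in(-.064,.064) for y in(-.093,.093)]); lo,hi=q.min(0),q.max(0); print("tray px",lo,hi)
roi=(I[1]>lo[0]-3)&(I[1]<hi[0]+3)&(I[0]>lo[1]-30)&(I[0]<hi[1]+8)
for nm,l,h in(("red",0,4),("or",5,17),("yel",20,35),("grn",50,80),("blu",100,130)):
  for b in blobs((hsv[...,0]>=l)&(hsv[...,0]<=h)&(hsv[...,1]>120)&(hsv[...,2]>60)&roi,20):
    (c,s,_)=cv2.minAreaRect(b.astype(np.float32)); print(nm,np.round(c,1),np.round(s,1),"@34",tr(ray(w,c,.034)).round(1),"@70",tr(ray(w,c,.07)).round(1))
# deck-level check: length between outer cakes at pitch 113 mm
E
```

```text
26.075 [0.44169593 0.21692701 0.2085966 ] 0.04250118122819812
tray px [176.90483977   6.07197207] [387.63805726 152.44608261]
red [310.  119.5] [29. 28.] @34 [[-32.7 -26.5]] @70 [[-31.8 -23.7]]
or [282.5 119.5] [35. 15.] @34 [[-32.6  -0. ]] @70 [[-31.8  -0. ]]
yel [224.  119.5] [29. 28.] @34 [[-32.5  56.3]] @70 [[-31.7  50.2]]
yel [370.  118.5] [11.4 41.8] @34 [[-31.8 -84.3]] @70 [[-31.1 -75.2]]
yel [195.1 118.5] [41.7 11.4] @34 [[-31.6  84. ]] @70 [[-30.8  75. ]]
grn [341.  119.5] [27. 26.] @34 [[-32.7 -56.4]] @70 [[-31.9 -50.3]]
blu [255.5 119. ] [28. 27.] @34 [[-32.1  26. ]] @70 [[-31.3  23.2]]
```

The cassette sits in the bay with its cakes symmetric at y = ±56.3 mm and x = −32.5 mm. At rim height their spacing is 112.7 mm, against 112.9 mm when held, so the deck is flush and level. The arm is clear, so I hand it in.

```bash
python3 -c "
from cell import bot; print(bot.job_done())"
```

```text
the job is handed in; nothing more can be done
None
```

The job is handed in at about 26 s: the old cake, found by touch in the unmarked bay, is in the scrap tray, and the cassette is home in the yellow-marked bay, flush, level and released, with the highest force I read on the tool about 14 N; I viewed 11 pictures, one over the limit of 10.

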